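# Fit the price card and raise the telescopic sign

## Robot

A 7-joint arm with a two-finger parallel gripper is mounted at the origin on the work surface. World frame = base frame: x ahead of the robot, y to its left, z up, the work surface at z = 0. Lengths are in m, angles in rad, forces in N, time in s.
With the tool pointing down it reaches from about 0.425 to 0.875 m from the base axis. Payload 9.9 kg.
Tool frame: the origin (TCP) lies between the finger pads; the fingertips stand tip_extent ahead of it and the grasp point (between the pads) lies 3 mm ahead of it (tip_extent is the distance from the TCP to the fingertips, in m); y points along the fingers, z is the direction in which the jaws open and shut, and the axes are right-handed (so a half turn about y gives the same grasp; the last joint's range is limited). The gripper opens to 85 mm and grips with 20 to 120 N. Pads are 22 mm wide; open, the fingers measure 114 mm over their backs; the gripper's body (76 mm by 85 mm) begins 54 mm behind the grasp point. The pads swing forward as they close: fully open they stand 13 mm farther back than shut.
Start: joints at [-1.269, 0.576, 0.025, 1.437, -0.015, 1.129, -0.057], TCP at [0.254, 0.625, 0.253] pointing down, gripper open.
Joint ranges: [-2.76, 2.76], [-0.34, 2.15], [-1.52, 1.57], [0.19, 2.46], [-1.09, 4.23], [0.17, 1.99], [-2.82, 2.82]. Speed limits (rad/s): [2.22, 2.22, 3.01, 3.01, 3.14, 3.14, 3.14].

## Interface

Orientations are given as a unit quaternion [w, x, y, z].
In Python, from station import observe, grab_frame, finish_job, find_in, silhouettes, pinpoint, tip_extent gives the robot as it stands.
- The arm moves only by the shell command python3 -m jog 'ROWS' [FORCE]. ROWS is JSON, a list of rows, each an object with "delta_rot": the turn, a rotation vector about the tool's x, y, z in degrees, a list of three; "linear": the shift along the tool's x, y, z in cm, a list of three; "gripper": the opening, from 0 (shut) to 1 (fully open). A call has 1 to 8 rows; each row shifts and turns the commanded pose from where the row before left it, along the tool's axes as they then stand; what a row does not reach is not made up. A row lasts 1/10 s, in which the tool goes at most 50 mm and 8.59 degrees, less where a joint would pass 70% of its speed; a pose out of reach is approached as far as the arm can. A call is refused whole if a number of a shift passes 5 or a number of a turn 8.59, either way. A call with a gripper value outside its range is refused whole. The fingers move at their own pace and stop on an object; FORCE is the grip in N (left out, the last holds). Time passes only in rows, so rows that do not move let the fingers close. It gives the time, the measured TCP pose, the force and the opening at its end, in the units of the state.
- observe(): the state, without advancing time (a new reading comes with each control period).
- grab_frame(name): name is "side" or "top" or "wrist"; returns a dict with "color" (400x640x3 uint8, red, green, blue), "depth" (400x640 float32, m along the optical axis (not along the pixel's ray), 0 where there is no reading), "fov_y" (degrees; the focal length in pixels is half the picture's height over the tangent of half this angle, whatever the lens; pixels are square), "cx", "cy" (the principal point, pixels), "rvec" (rotation vector, rad) and "tvec" (3), from world to camera coordinates, as OpenCV has them; the wrist camera has in their place "hand_eye" (4x4, takes a point from camera to tool coordinates, whose origin is the TCP and whose axes are the tool frame's). Camera axes: x right, y down, z forward; pixel columns grow to the right and rows downward; lengths in m; the calibration is good to about 2 mm. The wrist camera is an equidistant fisheye: a pixel r from the principal point sees the ray r / f radians off the axis. A picture is of the moment at which its call begins: read the wrist's pose just before it.
- finish_job(): hands the job in, once; it reports no verdict.
Trained networks look in a picture, given as the dict that the camera call returned (one of the last four; its "shot" number tells which), for a name from the list of things; names that differ only in an ending like _2 or _b are one class to them, and where a whole thing is asked for, a point or a joint stands for the part that bears it (a point fixed in the world has none). Each returns a list of dicts, best first, with "confidence" (0 to 1); they miss things now and then, are a little off and sometimes report something else, mostly with a low value. They report only what shows in the picture. A call takes as long as a camera call. They do not tell look-alikes from the thing itself.
- find_in(query, picture): "position" ([column, row] in pixels, amid what is visible of it).
- silhouettes(query, picture): "region" (400x640 bool, what is visible of it) and "position" ([column, row] in pixels, amid what is visible of it).
- pinpoint(query, picture): "position" ([column, row] in pixels: a listed point, or the origin of a listed thing).
The state is a dict: "time": time; "joint_pos": joint angles; "qvel": joint speeds; "joint_efforts": joint torques, N m; "tool_pos": TCP position; "tcp_rot": TCP orientation; "wrist_force": force on the tool from outside, world axes, zero at the start; "moment": the same for the moment, N m; "finger_gap": finger opening in m.
Only numpy, scipy, OpenCV 4.12 (cv2) and the standard library are available. Lean on these libraries where they do the work, as an engineer would, in place of code of your own. Each camera call takes 0.05 s, during which the arm holds its last target. There are 200 camera calls.

## Task

Take the wide price card from the wooden block and slide it down into the open-topped frame of the telescopic sign stand until it sits fully home, and let go of it. Then squeeze the stand's grip so that its release button is pressed in, pull the sign up past the first stop to the second stop, at full height, and finish while holding it up there with the button still squeezed in, so that the height can be judged from the shop door. Leave the tall card, the jar and the scoop where they are.

Things in the scene. Friction and masses are not known exactly. Their poses are not given: they have to be found in the camera images.
- wide_card_centre (a point): Centre of the wide price card to be fitted: rigid off-white board 8 mm thick (its x), 105 mm wide (its y), 74 mm high (its z, up), 50 g, same front and back. Stands on its long edge in one groove of the wooden block, lower edge 10 mm above the counter; all of it above the block's top (24 mm above the counter) is free to grip across the 8 mm, from above.
- tall_card_centre (a point): Centre of the other card, not wanted: 8 mm thick (its x), 74 mm wide (its y), 105 mm high (its z), standing in the other groove of the block, parallel to the wide card and 80 mm from it. Leave it standing there.
- rack: Grooved wooden block, fixed to the counter, 150 mm (x) by 130 mm (y) by 24 mm high, origin at the centre of its underside. Two through grooves run along its y at x = -40 and +40 mm, 10.4 mm wide, floors 10 mm above the counter; either may hold the wide card.
- stand: Telescopic sign stand, screwed to the counter: foot plate 140 (x) x 120 x 8 mm with an upright square outer tube 24 mm across, 105 mm high. Origin on the counter, on the tube's axis (the foot's centre lies 20 mm in x); z up, x from the tube towards the card frame. Three pin holes in the tube's +y face, 36 mm apart, are its lowest position, first stop and second stop.
- slot (a point): Where the wide card's centre comes when fully home in the frame; moves with the sign, axes as the stand's, 65 mm in x from the tube's axis. The frame is an open-topped U of aluminium channel, floor 37 mm below this point, 10.4 mm wide in x and 109 mm in y inside (card 8 x 105 mm). The card slides in from straight above and rests by its weight.
- mouth (a point): Centre of the frame's open top, 26 mm above slot, moves with the sign. The side channels overlap the card's left and right edges by 7.5 mm in front and behind; their top 11 mm flare outwards as a lead-in. Along the bottom the lips are 9 mm high. Between them front and back are open, so fingers holding the card's middle pass freely.
- grip (a point): Centre of the black grip that caps the inner tube, on the tube's axis, moves with the sign, axes as the stand's: 28 mm (x) by 30 mm (y) by 36 mm high, 125 mm above the counter when down; 35 mm in y over the button. Fingers closing along y press the button and grip it, from above or leaning in from the -x side. A bracket 20 mm wide leaves its +x face; frame and card stand 57 to 73 mm from it in +x.
- button (a joint): How far the release button is pressed into the grip (along -y), in m: 0 out, 0.005 flush with the grip's face (about 7 N). Steel, 14 mm wide, 20 mm high, 5 mm proud, in the middle of the grip's +y face. From about 0.0035 on it draws the locking pin out of its hole; let go, the pin springs into the next hole it meets.
- sign (a joint): How far the inner tube with grip, frame and card is drawn up, in m: 0 down (at the start), 0.036 first stop, 0.072 second stop, which is the hard end of its travel. 1 to 2 N of friction, 0.25 kg. Locked while the pin is in a hole; with the button held in it glides past the first stop, and it sinks if let go.
- jar_centre (a point): Bystander: closed glass jar of sweets, 88 mm across, 120 mm high, this point 60 mm up on its axis. Do not disturb.
- scoop_centre (a point): Bystander: steel serving scoop lying on the counter along its own x: trough from -15 to +72 mm, 56 mm wide, 32 mm high; black handle to -108 mm; this point 15 mm up. Do not disturb.
Things that resemble listed ones, but are neither listed nor needed, are in the scene too. Of the things that look like the stand, the larger one is meant.

How it is judged:
By the outcome, as a careful person would: the job done as asked, in the order asked, and still so for the second after the job is handed in, while the arm keeps its last pose, push and grip.
It also fails if it takes over 66 s, if anything falls off the work surface, if the arm or the gripper's body presses on something with over 40 N, if the wrist force passes 120 N, or if a joint passes its speed limit or range.

## Working session

There is one attempt and no reset: what is moved stays moved. The work goes in short steps, Python scripts to look and compute and a shell command to move; the robot and the scene stay as the last step left them, time stands still between calls to the robot, and variables do not carry over. Pictures are saved under pics/ and viewed, about 8 in all and at most 12, crops included, and the job is handed in when it is done.

```bash
mkdir -p pics; ls
cat > h.py <<'E'
import numpy as np, cv2
from scipy.spatial.transform import Rotation as R
from station import *
def K(p): return 200/np.tan(np.radians(p["fov_y"])/2)
def world(p,uv,d=None):
    u,v=uv; f=K(p)
    if d is None: d=p["depth"][int(round(v)),int(round(u))]
    c=np.array([(u-p["cx"])/f,(v-p["cy"])/f,1])*d
    return R.from_rotvec(np.ravel(p["rvec"])).inv().apply(c-np.ravel(p["tvec"]))
def atz(p,uv,z):
    a=world(p,uv,0.); b=world(p,uv,1.); return a+(b-a)*(z-a[2])/(b[2]-a[2])
def proj(p,X):
    c=R.from_rotvec(np.ravel(p["rvec"])).apply(X)+np.ravel(p["tvec"]); f=K(p)
    return np.array([p["cx"]+f*c[0]/c[2],p["cy"]+f*c[1]/c[2]])
def cloud(p,region):
    return np.array([world(p,(u,v)) for v,u in np.argwhere(region) if p["depth"][v,u]>0])
def save(p,n,crop=None,s=1):
    im=p["color"][:,:,::-1]
    if crop: im=im[crop[1]:crop[3],crop[0]:crop[2]]
    cv2.imwrite("pics/"+n,cv2.resize(im,None,fx=s,fy=s,interpolation=cv2.INTER_CUBIC))
E
python3 - <<'E'
from h import *
s=observe(); print(s, tip_extent if not callable(tip_extent) else tip_extent())
ims=[]
for n in("top","side"):
    p=grab_frame(n); ims.append(p["color"][:,:,::-1])
    for q in("wide_card_centre","tall_card_centre","rack","stand","slot","mouth","grip","jar_centre","scoop_centre"):
        for r in pinpoint(q,p)[:3]: 
            print(n,q,np.round(r["position"]),round(r["confidence"],2),np.round(world(p,r["position"]),3))
cv2.imwrite("pics/a.png",cv2.resize(np.vstack(ims),None,fx=.75,fy=.75))
E
```

```text
pics
{'time': 0.0, 'joint_pos': array([-1.26878794,  0.57652497,  0.02482038,  1.43788124, -0.01498408,
        1.12901807, -0.05651066]), 'qvel': array([-0.00033096,  0.00127663, -0.00090786,  0.00173571, -0.00057916,
        0.00089428, -0.00066043]), 'joint_efforts': array([-4.35956945e-04, -7.65764737e+01,  2.25027703e+00, -2.85990912e+01,
        1.52582367e-02,  1.24561045e-02, -2.59313390e-05]), 'tool_pos': array([0.25383825, 0.62501059, 0.25245635]), 'tcp_rot': array([-0.69341753,  0.69457102, -0.13562313,  0.13546065]), 'wrist_force': array([ 0.06873622, -0.23357135, -0.44266162]), 'moment': array([ 0.00286825,  0.03496258, -0.02082227]), 'finger_gap': 0.08518403162641752} 0.022
top wide_card_centre [200. 177.] 0.72 [0.622 0.179 0.084]
top tall_card_centre [192. 214.] 0.61 [0.54  0.186 0.111]
top rack [203. 200.] 0.95 [0.581 0.187 0.023]
top stand [452. 241.] 0.94 [ 0.48  -0.363  0.047]
top stand [380. 222.] 0.61 [ 0.52  -0.2    0.083]
top stand [191. 214.] 0.36 [0.54  0.19  0.109]
top slot [389. 182.] 0.87 [ 0.597 -0.213  0.138]
top slot [468. 215.] 0.76 [ 0.541 -0.422 -0.0
[... 440 characters left out ...]
282. 311.] 0.75 [0.623 0.207 0.085]
side tall_card_centre [319. 316.] 0.7 [0.544 0.223 0.118]
side rack [303. 323.] 0.86 [0.582 0.2   0.024]
side stand [363. 164.] 0.96 [ 0.47  -0.353  0.005]
side stand [341. 194.] 0.55 [ 0.529 -0.2    0.021]
side stand [318. 148.] 0.27 [ 0.605 -0.255  0.139]
side slot [319. 151.] 0.95 [ 0.598 -0.24   0.14 ]
side slot [320. 318.] 0.72 [0.542 0.227 0.116]
side mouth [320. 141.] 0.61 [ 0.599 -0.261  0.158]
side mouth [350. 124.] 0.53 [ 0.524 -0.412  0.113]
side mouth [340. 160.] 0.47 [ 0.539 -0.208  0.141]
side grip [340. 163.] 0.84 [ 0.536 -0.197  0.142]
side grip [365. 140.] 0.54 [ 0.472 -0.361  0.095]
side scoop_centre [378. 251.] 0.7 [ 0.42  -0.025  0.003]
```

View pics/a.png

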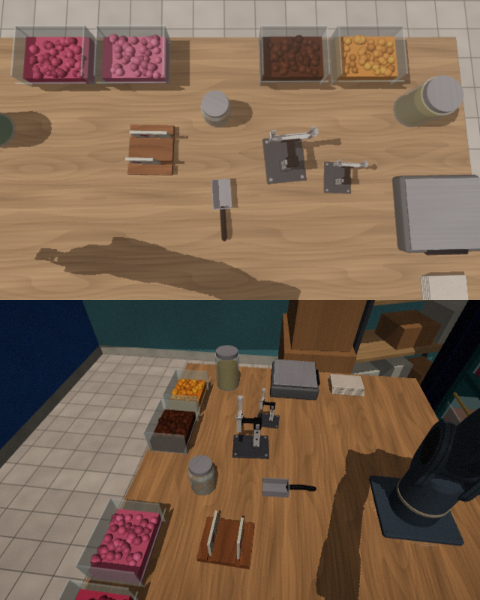

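The picture shows two cards in the rack, with the far one at top-view pixel (200,177) and the near one at (192,214). The far card's top is 84 mm up, so it is the wide one. There are two stands, at (380,215) and (452,241). The left one is larger, with its grip top at 143 mm, so it is the one meant. I'll measure both and confirm in a crop.

Run:
```python
from h import *
p=grab_frame("top")
v,u=np.mgrid[120:300,140:520]
P=np.array([world(p,(a,b)) for a,b in zip(u.ravel(),v.ravel())])
def box(n,x0,x1,y0,y1,z0,z1):
    m=(P[:,0]>x0)&(P[:,0]<x1)&(P[:,1]>y0)&(P[:,1]<y1)&(P[:,2]>z0)&(P[:,2]<z1)
    Q=P[m]; 
    if len(Q)<4: print(n,len(Q)); return
    r=cv2.minAreaRect((Q[:,:2]*1000).astype(np.float32)); w,V=np.linalg.eigh(np.cov(Q[:,:2].T))
    print(n,len(Q),"z",np.round(np.percentile(Q[:,2],[5,50,95]),3),"mean",Q[:,:2].mean(0).round(4),"rect",np.round(r,1) if 0 else r,"axis",V[:,1].round(3))
box("wide",.58,.66,.1,.27,.079,.09)
box("tall",.5,.58,.1,.27,.108,.12)
box("rack",.45,.7,.05,.32,.019,.029)
box("grip",.49,.567,-.26,-.16,.138,.15)
box("frame",.575,.66,-.33,-.13,.12,.2)
box("foot",.42,.68,-.3,-.12,.005,.012)
box("jar",.6,.75,-.08,.06,.11,.13)
save(p,"b.png",(150,140,500,290),2.2)
```

```text
wide 197 z [0.08  0.083 0.086] mean [0.6234 0.1855] rect ((623.6058349609375, 185.4857177734375), (103.97795104980469, 8.691073417663574), 88.02869415283203) axis [0.03 1.  ]
tall 162 z [0.11  0.113 0.116] mean [0.5439 0.2014] rect ((544.1546020507812, 200.68948364257812), (74.23963928222656, 8.445552825927734), 88.40927124023438) axis [0.047 0.999]
rack 2973 z [0.02  0.023 0.026] mean [0.5806 0.1895] rect ((584.0474243164062, 191.46197509765625), (131.28721618652344, 150.02745056152344), 88.84695434570312) axis [-0.999  0.048]
grip 310 z [0.139 0.141 0.145] mean [ 0.5389 -0.2107] rect ((541.8126831054688, -210.73587036132812), (50.4920539855957, 30.105764389038086), 5.601473331451416) axis [-0.997 -0.075]
frame 728 z [0.135 0.145 0.198] mean [ 0.594  -0.2114] rect ((590.7894897460938, -207.46139526367188), (31.524518966674805, 123.06363677978516), 4.8504862785339355) axis [-0.092  0.996]
foot 1928 z [0.005 0.007 0.01 ] mean [ 0.5411 -0.2047] rect ((574.2742309570312, -201.0550079345703), (188.98312377929688, 134.35906982421875), 4.671545028686523) axis [-0.776 -0.631]
jar 1025 z [0.116 0.119 0.122] mean [ 0.6952 -0.0053] rect ((695.4716186523438, -5.2956390380859375), (72.96612548828125, 74.98371887207031), 89.31666564941406) axis [-0.985 -0.173]
```

View pics/b.png

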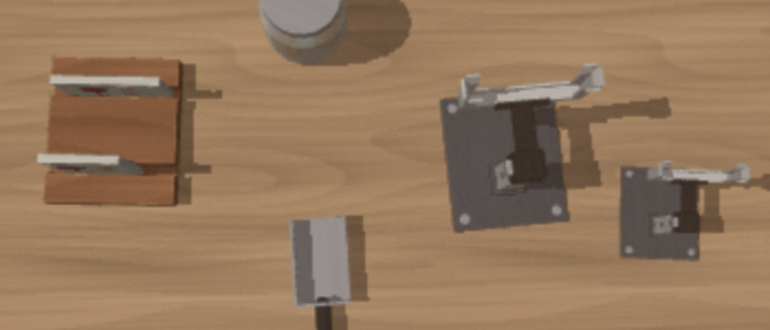

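The crop at 2.2x shows the rack with the wide card behind (110,85) and the tall card in front (80,160). The larger stand is at (505,150), its frame at (535,90). The smaller look-alike is at (660,215). The wide card and the larger stand fit the description. Next I'll plan the reach.

```bash
cat >> h.py <<'E'
def Rt():
    q=observe()["tcp_rot"]; return R.from_quat([q[1],q[2],q[3],q[0]])
def rot_target(z,y=(0,0,-1)):
    z=np.array(z,float);y=np.array(y,float);y/=np.linalg.norm(y);z-=y*(z@y);z/=np.linalg.norm(z)
    return R.from_matrix(np.column_stack([np.cross(y,z),y,z]))
def plan(pos,z,y=(0,0,-1)):
    s=observe();best=None
    for sg in(1,-1):
        T=rot_target(sg*np.array(z,float),y); d=(Rt().inv()*T)
        if best is None or d.magnitude()<best[0].magnitude(): best=(d,T)
    d,T=best
    print("t",s["time"],"rot deg",np.degrees(d.as_rotvec()).round(2),"lin cm after rot",(T.inv().apply(np.array(pos)-s["tool_pos"])*100).round(2),"gap",round(s["finger_gap"],4),"F",s["wrist_force"].round(1))
E
python3 - <<'E'
from h import *
print(Rt().as_matrix().round(3)); a=np.radians(-2)
plan([.6235,.1855,.2],[np.cos(a),np.sin(a),0])
p=grab_frame("wrist"); print(np.round(p["hand_eye"],3),p["fov_y"])
E
```

```text
[[ 0.927  0.     0.376]
 [-0.376  0.     0.927]
 [ 0.    -1.     0.   ]]
t 1.05 rot deg [-0.  69.9  0. ] lin cm after rot [42.67  5.33 38.46] gap 0.0851 F [-0.9  0.5  0.2]
[[ 0.001  0.949  0.316 -0.08 ]
 [ 0.001 -0.316  0.949 -0.121]
 [ 1.    -0.    -0.001  0.002]
 [ 0.     0.     0.     1.   ]] 65.70646984690485
```

```bash
R="python3 -m jog"
python3 -m jog '[{"delta_rot":[0,8.5,0],"linear":[0,0,0],"gripper":1},{"delta_rot":[0,8.5,0],"linear":[0,0,0],"gripper":1},{"delta_rot":[0,8.5,0],"linear":[0,0,0],"gripper":1},{"delta_rot":[0,8.5,0],"linear":[0,0,0],"gripper":1},{"delta_rot":[0,8.5,0],"linear":[0,0,0],"gripper":1},{"delta_rot":[0,8.5,0],"linear":[0,0,0],"gripper":1},{"delta_rot":[0,8.5,0],"linear":[0,0,0],"gripper":1},{"delta_rot":[0,8.5,0],"linear":[0,0,0],"gripper":1}]' >/dev/null
python3 -m jog '[{"delta_rot":[0,1.9,0],"linear":[0,0,0],"gripper":1},{"delta_rot":[0,0,0],"linear":[3.3,0,3],"gripper":1},{"delta_rot":[0,0,0],"linear":[3.3,0,3],"gripper":1},{"delta_rot":[0,0,0],"linear":[3.3,0,3],"gripper":1},{"delta_rot":[0,0,0],"linear":[3.3,0,3],"gripper":1},{"delta_rot":[0,0,0],"linear":[3.3,0,3],"gripper":1},{"delta_rot":[0,0,0],"linear":[3.3,0,3],"gripper":1}]' >/dev/null
python3 -m jog '[{"delta_rot":[0,0,0],"linear":[3.3,0.5,3],"gripper":1},{"delta_rot":[0,0,0],"linear":[3.3,0.5,3],"gripper":1},{"delta_rot":[0,0,0],"linear":[3.3,0.5,3],"gripper":1},{"delta_rot":[0,0,0],"linear":[3.3,0.5,3],"gripper":1},{"delta_rot":[0,0,0],"linear":[3.3,0.5,3],"gripper":1},{"delta_rot":[0,0,0],"linear":[3.3,0.5,3],"gripper":1},{"delta_rot":[0,0,0],"linear":[0,0,0],"gripper":0.7},{"delta_rot":[0,0,0],"linear":[0,0,0],"gripper":0.7}]'
cat >> h.py <<'E'
def fish(p,pos,Rm,uv,z):
    """wrist pixel -> world at height z"""
    f=K(p); u,v=uv[0]-p["cx"],uv[1]-p["cy"]; r=np.hypot(u,v); th=r/f
    ray=np.array([np.sin(th)*u/r,np.sin(th)*v/r,np.cos(th)])
    H=np.array(p["hand_eye"]); o=pos+Rm.apply(H[:3,3]); d=Rm.apply(H[:3,:3]@ray)
    return o+d*(z-o[2])/d[2]
def fishcloud(p,pos,Rm):
    f=K(p); v,u=np.mgrid[0:400,0:640]; u=u-p["cx"];v=v-p["cy"];r=np.hypot(u,v)+1e-9;th=r/f
    d=p["depth"]; c=np.dstack([np.tan(th)*u/r*d,np.tan(th)*v/r*d,d]).reshape(-1,3)
    H=np.array(p["hand_eye"]); W=Rm.apply(c@H[:3,:3].T+H[:3,3])+pos
    W[(d.ravel()<=0)]=np.nan; return W.reshape(400,640,3)
def rect(P,x0,x1,y0,y1,z0,z1,n=""):
    P=P.reshape(-1,3);m=(P[:,0]>x0)&(P[:,0]<x1)&(P[:,1]>y0)&(P[:,1]<y1)&(P[:,2]>z0)&(P[:,2]<z1); Q=P[m]
    if len(Q)<5: print(n,len(Q));return
    (c,s,a)=cv2.minAreaRect((Q[:,:2]*1000).astype(np.float32)); print(n,len(Q),"z",np.percentile(Q[:,2],[5,50,95]).round(4),"mean",Q[:,:2].mean(0).round(4),"rect",np.round(c,1),np.round(s,1),round(a,1))
E
python3 - <<'E'
from h import *
a=np.radians(-2); plan([.6235,.1855,.067],[np.cos(a),np.sin(a),0])
s=observe();p=grab_frame("wrist");W=fishcloud(p,s["tool_pos"],Rt())
rect(W,.59,.66,.1,.27,.078,.092,"wide");rect(W,.5,.58,.1,.27,.108,.122,"tall")
save(p,"c.png")
E
```

```text
time: 3.4
tool_pos: [0.6005, 0.2156, 0.2231]
tcp_rot: [-0.491, 0.491, -0.509, 0.509]
wrist_force: [-0.7, 0.1, 0.2]
finger_gap: 0.0604
t 3.4 rot deg [ 0.01 -0.03  0.02] lin cm after rot [ 2.92 15.61  2.4 ] gap 0.0604 F [-0.7  0.1  0.2]
wide 992 z [0.0819 0.084  0.0852] mean [0.624  0.1925] rect [624.1 187.2] [105.5   8.6] 88.7
tall 807 z [0.1095 0.1149 0.1161] mean [0.5456 0.2111] rect [544.9 207.9] [62.7  9.3] 88.4
```

View pics/c.png

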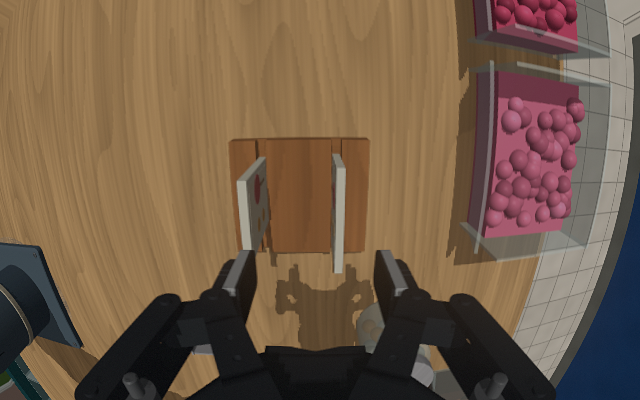

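The wrist view shows the wide card at about (338,210), between the open fingers, and the tall card on the left at (252,210). The two cameras agree on the wide card within 2 mm. Next I align, go down and grip.

```bash
python3 -m jog '[{"delta_rot":[0,-0.4,0],"linear":[1.5,0,1.2],"gripper":0.6},{"delta_rot":[0,0,0],"linear":[1.4,0,1.2],"gripper":0.6},{"delta_rot":[0,0,0],"linear":[0,0,0],"gripper":0.6},{"delta_rot":[0,0,0],"linear":[0,3,0],"gripper":0.6},{"delta_rot":[0,0,0],"linear":[0,3,0],"gripper":0.6},{"delta_rot":[0,0,0],"linear":[0,3,0],"gripper":0.6},{"delta_rot":[0,0,0],"linear":[0,3,0],"gripper":0.6},{"delta_rot":[0,0,0],"linear":[0,2,0],"gripper":0.6}]'
python3 -m jog '[{"delta_rot":[0,0,0],"linear":[0,1.6,0],"gripper":0.6},{"delta_rot":[0,0,0],"linear":[0,0,0],"gripper":0.6}]'
python3 - <<'E'
from h import *
a=np.radians(-1.6); plan([.624,.186,.067],[np.cos(a),np.sin(a),0])
E
python3 -m jog '[{"delta_rot":[0,0,0],"linear":[0,0,0],"gripper":0},{"delta_rot":[0,0,0],"linear":[0,0,0],"gripper":0},{"delta_rot":[0,0,0],"linear":[0,0,0],"gripper":0},{"delta_rot":[0,0,0],"linear":[0,0,0],"gripper":0},{"delta_rot":[0,0,0],"linear":[0,0,0],"gripper":0},{"delta_rot":[0,0,0],"linear":[0,0,0],"gripper":0},{"delta_rot":[0,0,0],"linear":[0,0,0],"gripper":0},{"delta_rot":[0,0,0],"linear":[0,0,0],"gripper":0}]' 30
```

```text
time: 4.25
tool_pos: [0.6211, 0.1897, 0.0813]
tcp_rot: [0.493, -0.494, 0.507, -0.505]
wrist_force: [0.2, -1.0, 0.4]
finger_gap: 0.0514
time: 4.45
tool_pos: [0.6206, 0.1893, 0.0652]
tcp_rot: [0.493, -0.495, 0.507, -0.505]
wrist_force: [0.9, -1.0, -0.2]
finger_gap: 0.0512
t 4.45 rot deg [0.24 0.2  0.02] lin cm after rot [ 0.32 -0.18  0.35] gap 0.0512 F [ 0.9 -1.  -0.2]
time: 5.25
tool_pos: [0.6234, 0.1878, 0.0685]
tcp_rot: [-0.494, 0.492, -0.507, 0.507]
wrist_force: [-1.4, 0.9, 6.3]
finger_gap: 0.0076
```

```bash
python3 -m jog '[{"delta_rot":[0,0,0],"linear":[0,-1,0],"gripper":0},{"delta_rot":[0,0,0],"linear":[0,-2,0],"gripper":0},{"delta_rot":[0,0,0],"linear":[0,-3,0],"gripper":0},{"delta_rot":[0,0,0],"linear":[0,-3.5,0],"gripper":0},{"delta_rot":[0,0,0],"linear":[0,-3.5,0],"gripper":0},{"delta_rot":[0,0,0],"linear":[0,-3.5,0],"gripper":0},{"delta_rot":[0,0,0],"linear":[0,-3.5,0],"gripper":0},{"delta_rot":[0,0,0],"linear":[0,-3,0],"gripper":0}]'
python3 - <<'E'
from h import *
for n in("top","side"):
    p=grab_frame(n); v,u=np.mgrid[100:300,250:450]
    P=np.array([world(p,(a,b)) for a,b in zip(u.ravel(),v.ravel())])
    m=(P[:,0]>.5)&(P[:,0]<.66)&(P[:,1]>-.33)&(P[:,1]<-.13)&(P[:,2]>.152)&(P[:,2]<.3)
    Q=P[m]
    for sgn in(1,-1):
        q=Q[sgn*(Q[:,1]+.213)>0]; print(n,sgn,len(q),q.mean(0).round(4),q.min(0).round(3),q.max(0).round(3))
    for qy in("slot","mouth"):
        for r in pinpoint(qy,p): print(qy,np.round(r["position"],1),round(r["confidence"],2), atz(p,r["position"],.172).round(3),atz(p,r["position"],.198).round(3))
    save(p,n+"d.png",(300,110,460,260),4)
for b in("top","side"): pass
ims=[cv2.imread("pics/topd.png")[:440,:440],cv2.imread("pics/sided.png")]
c=np.zeros((440,800,3),np.uint8);c[:,:400]=ims[0][:, :400];c[:,400:]=ims[1][:440,:400];cv2.imwrite("pics/d.png",c)
E
```

```text
time: 6.05
tool_pos: [0.623, 0.1869, 0.3002]
tcp_rot: [-0.493, 0.492, -0.507, 0.507]
wrist_force: [0.2, 0.9, 0.2]
finger_gap: 0.0072
top 1 95 [ 0.5912 -0.1537  0.1876] [ 0.579 -0.162  0.153] [ 0.603 -0.146  0.203]
top -1 142 [ 0.5998 -0.2588  0.1859] [ 0.587 -0.268  0.152] [ 0.611 -0.25   0.202]
slot [469.2 218.3] 0.8 [ 0.518 -0.36   0.172] [ 0.515 -0.35   0.198]
slot [386.9 181.4] 0.6 [ 0.592 -0.202  0.172] [ 0.587 -0.197  0.198]
mouth [472.2 216.5] 0.93 [ 0.521 -0.366  0.172] [ 0.519 -0.356  0.198]
mouth [393.4 175.6] 0.76 [ 0.603 -0.215  0.172] [ 0.598 -0.21   0.198]
side 1 109 [ 0.5898 -0.1511  0.1817] [ 0.579 -0.163  0.153] [ 0.602 -0.146  0.203]
side -1 105 [ 0.5985 -0.2596  0.1831] [ 0.587 -0.267  0.152] [ 0.61  -0.25   0.203]
slot [320.1 148.9] 0.82 [ 0.593 -0.212  0.172] [ 0.589 -0.18   0.198]
slot [351.6 126.9] 0.62 [ 0.516 -0.318  0.172] [ 0.516 -0.282  0.198]
mouth [348.4 122.8] 0.68 [ 0.526 -0.336  0.172] [ 0.526 -0.299  0.198]
mouth [317.6 138.7] 0.57 [ 0.604 -0.253  0.172] [ 0.6   -0.22   0.198]
```

View pics/d.png

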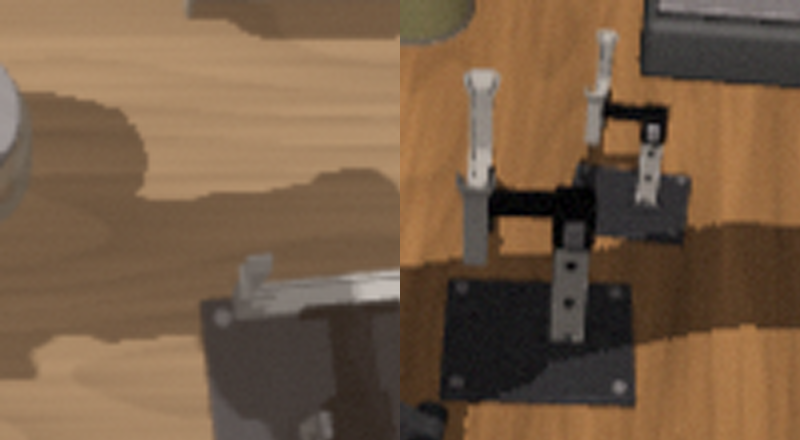

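The side crop shows the larger stand with its frame uprights (top at (480,75)) and the grip at (575,200). The channel tops are 203 mm up, centred at about (0.595, -0.207), with yaw about 4.7°. I'll carry the card over.

```bash
python3 -m jog '[{"delta_rot":[0,0,0],"linear":[2,0,0],"gripper":0},{"delta_rot":[0,0,0],"linear":[4,0,0],"gripper":0},{"delta_rot":[0,0,0],"linear":[4.5,0,0],"gripper":0},{"delta_rot":[0,0,0],"linear":[4.5,0,0],"gripper":0},{"delta_rot":[0,0,0],"linear":[4.5,0,0],"gripper":0},{"delta_rot":[0,0,0],"linear":[4.5,0,0],"gripper":0},{"delta_rot":[0,0,0],"linear":[4.5,0,-1],"gripper":0},{"delta_rot":[0,0,0],"linear":[4,0,-1],"gripper":0}]'
python3 -m jog '[{"delta_rot":[0,0,0],"linear":[4,0,0],"gripper":0},{"delta_rot":[0,0,0],"linear":[2,0,0],"gripper":0},{"delta_rot":[0,-2.1,0],"linear":[0,0,0],"gripper":0},{"delta_rot":[0,-2.1,0],"linear":[0,0,0],"gripper":0},{"delta_rot":[0,-2.1,0],"linear":[0,0,0],"gripper":0},{"delta_rot":[0,0,0],"linear":[0,0,0],"gripper":0},{"delta_rot":[0,0,0],"linear":[0,0,0],"gripper":0}]'
python3 - <<'E'
from h import *
a=np.radians(4.7); z=[np.cos(a),np.sin(a),0]
plan([.595,-.207,.3],z)
s=observe();p=grab_frame("wrist");W=fishcloud(p,s["tool_pos"],Rt())
for k in(-1,1):
    c=-.206+k*.054
    rect(W,.56,.64,c-.02,c+.02,.17,.212,"chan%d"%k)
    rect(W,.56,.64,c-.02,c+.02,.199,.212,"chantop%d"%k)
rect(W,.56,.64,-.3,-.1,.245,.33,"card")
rect(W,.56,.64,-.3,-.16,.305,.33,"cardtop")
save(p,"e.png")
E
```

```text
time: 7.15
tool_pos: [0.5923, -0.1405, 0.2963]
tcp_rot: [0.492, -0.493, 0.508, -0.507]
wrist_force: [0.9, 0.5, -0.7]
finger_gap: 0.0071
time: 7.85
tool_pos: [0.5916, -0.1975, 0.2967]
tcp_rot: [-0.519, 0.52, -0.48, 0.479]
wrist_force: [0.4, -0.5, -0.0]
finger_gap: 0.0078
t 7.85 rot deg [ 0.08 -0.11 -0.01] lin cm after rot [ 0.97 -0.33  0.27] gap 0.0078 F [ 0.4 -0.5 -0. ]
chan-1 0
chantop-1 0
chan1 507 z [0.1911 0.1993 0.2014] mean [ 0.5909 -0.1524] rect [ 590.7 -153. ] [24.3 16.8] 4.2
chantop1 276 z [0.1992 0.2004 0.2016] mean [ 0.5904 -0.1512] rect [ 590.7 -153. ] [24.3 16.8] 4.2
card 9648 z [0.2854 0.3125 0.329 ] mean [ 0.593  -0.1824] rect [ 593.5 -192.2] [67.6 73.8] 47.5
cardtop 6891 z [0.311  0.3176 0.3294] mean [ 0.5939 -0.1878] rect [ 596.6 -194.9] [63. 70.] 54.2
```

View pics/e.png

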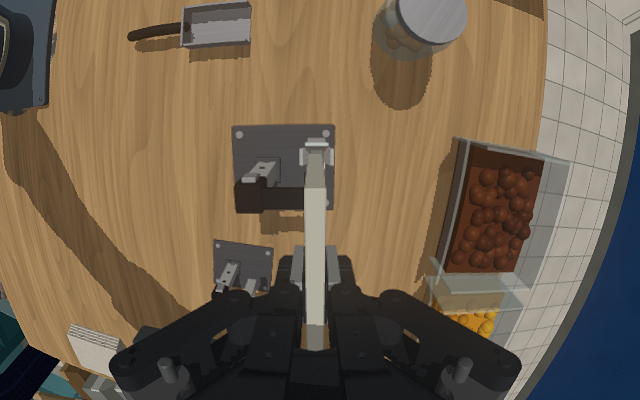

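The wrist view shows the held card end-on at (316,150–340), and the near frame channel just below its end at (317,150). So the card is nearly aligned. I'll measure the card's offset in the hand.

Run:
```python
from h import *
s=observe();p=grab_frame("wrist");W=fishcloud(p,s["tool_pos"],Rt())
T=Rt().inv().apply(W.reshape(-1,3)-s["tool_pos"]).reshape(W.shape)  # tool coords x,y(down),z
g=p["color"].astype(int); bright=(g.min(2)>110)
m=bright&(np.abs(T[...,2])<.012)&(T[...,1]<.07)&(T[...,1]>-.03)&(T[...,0]<-.02)
Q=T[m]; print(len(Q),"tool min/max",np.percentile(Q,[1,50,99],axis=0).round(4))
t=Q[Q[:,1]<np.percentile(Q[:,1],40)]
for lo in np.arange(-.056,-.015,.005):
    k=Q[(Q[:,0]>=lo)&(Q[:,0]<lo+.005)]
    if len(k)>5: k2=k[k[:,1]<k[:,1].min()+.006]; print(lo.round(3),len(k),"ymin",k[:,1].min().round(4),"z top",np.percentile(k2[:,2],[3,97]).round(4))
```

```text
2198 tool min/max [[-0.0516 -0.0168 -0.0021]
 [-0.0424 -0.0153  0.0018]
 [-0.0205  0.0503  0.0055]]
-0.056 521 ymin -0.017 z top [-0.0017  0.0051]
-0.051 374 ymin -0.0171 z top [-0.0021  0.0054]
-0.046 285 ymin -0.0172 z top [-0.0021  0.0055]
-0.041 264 ymin -0.0172 z top [-0.0018  0.0055]
-0.036 248 ymin -0.0171 z top [-0.0019  0.0052]
-0.031 237 ymin -0.0176 z top [-0.0019  0.0053]
-0.026 227 ymin -0.0174 z top [-0.002   0.0053]
-0.021 42 ymin -0.0173 z top [-0.0017  0.0052]
```

```bash
python3 -m jog '[{"delta_rot":[0,0,0],"linear":[0.8,0,0.2],"gripper":0},{"delta_rot":[0,0,0],"linear":[0,1.5,0],"gripper":0},{"delta_rot":[0,0,0],"linear":[0,1.5,0],"gripper":0},{"delta_rot":[0,0,0],"linear":[0,0,0],"gripper":0},{"delta_rot":[0,0,0],"linear":[0,0,0],"gripper":0}]'
python3 - <<'E'
from h import *
a=np.radians(4.7); z=[np.cos(a),np.sin(a),0]
plan([.594,-.2055,.196],z)
s=observe();p=grab_frame("wrist");W=fishcloud(p,s["tool_pos"],Rt())
rect(W,.56,.64,-.18,-.12,.197,.208,"chantop+y")
g=p["color"].astype(int)
T=Rt().inv().apply(W.reshape(-1,3)-s["tool_pos"]).reshape(W.shape)
m=(g.min(2)>110)&(np.abs(T[...,2])<.012)&(T[...,1]<.0)&(T[...,1]>-.03)&(T[...,0]<-.02)
rect(np.where(m[...,None],W,np.nan),.5,.7,-.3,-.1,.2,.4,"cardtop")
save(p,"f1.png",(250,90,390,250),2.5)
q=grab_frame("side"); u,v=proj(q,np.array([.595,-.207,.22])).astype(int); save(q,"f2.png",(u-40,v-45,u+40,v+55),4)
a,b=[cv2.imread("pics/f%d.png"%i) for i in(1,2)]; h=400; cv2.imwrite("pics/f.png",np.hstack([a[:h],b[:h]]))
E
```

```text
time: 8.45
tool_pos: [0.5949, -0.2052, 0.2674]
tcp_rot: [-0.52, 0.52, -0.479, 0.479]
wrist_force: [0.1, -0.2, -0.3]
finger_gap: 0.0077
t 8.45 rot deg [ 0.03 -0.03  0.01] lin cm after rot [ 0.02  7.14 -0.09] gap 0.0077 F [ 0.1 -0.2 -0.3]
chantop+y 421 z [0.1974 0.2003 0.2016] mean [ 0.5906 -0.1518] rect [ 590.6 -153.1] [24.2 16.4] 4.5
cardtop 1831 z [0.2748 0.2829 0.2839] mean [ 0.5935 -0.1671] rect [ 593.7 -169.3] [ 7.9 31.7] 3.9
```

View pics/f.png

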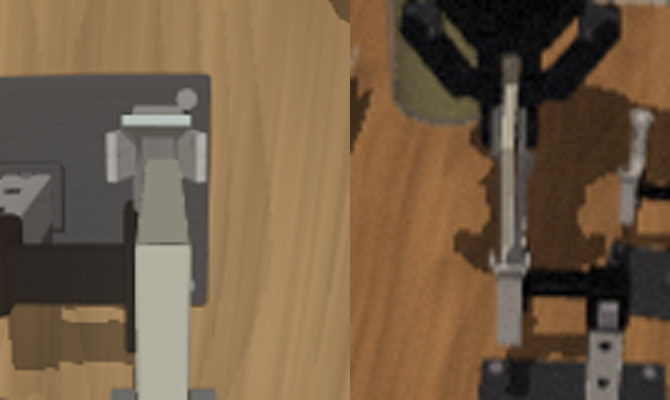

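The crop shows the card's lower end at (162,160), a little right of the centre between the channel flares (156). The cloud says it is 1.8 mm too far in +x. I'll shift -1.5 mm and lower it.

```bash
python3 -m jog '[{"delta_rot":[0,0,0],"linear":[0,0,-0.15],"gripper":0},{"delta_rot":[0,0,0],"linear":[0,0.5,0],"gripper":0},{"delta_rot":[0,0,0],"linear":[0,0.5,0],"gripper":0},{"delta_rot":[0,0,0],"linear":[0,0.5,0],"gripper":0},{"delta_rot":[0,0,0],"linear":[0,0.5,0],"gripper":0},{"delta_rot":[0,0,0],"linear":[0,0,0],"gripper":0}]'
python3 -m jog '[{"delta_rot":[0,0,0],"linear":[0,0.5,0],"gripper":0},{"delta_rot":[0,0,0],"linear":[0,0.5,0],"gripper":0},{"delta_rot":[0,0,0],"linear":[0,0,0],"gripper":0}]'
```

```text
time: 9.15
tool_pos: [0.593, -0.2047, 0.2463]
tcp_rot: [-0.52, 0.52, -0.48, 0.479]
wrist_force: [-0.9, -0.3, -0.2]
finger_gap: 0.0073
time: 9.45
tool_pos: [0.593, -0.2047, 0.2364]
tcp_rot: [-0.52, 0.52, -0.479, 0.479]
wrist_force: [0.5, -0.8, -0.2]
finger_gap: 0.0075
```

```bash
python3 -m jog '[{"delta_rot":[0,0,0],"linear":[0,0.8,0],"gripper":0},{"delta_rot":[0,0,0],"linear":[0,0.8,0],"gripper":0},{"delta_rot":[0,0,0],"linear":[0,0.8,0],"gripper":0},{"delta_rot":[0,0,0],"linear":[0,0.8,0],"gripper":0},{"delta_rot":[0,0,0],"linear":[0,0,0],"gripper":0}]'
python3 -m jog '[{"delta_rot":[0,0,0],"linear":[0,0.3,0],"gripper":0},{"delta_rot":[0,0,0],"linear":[0,0.2,0],"gripper":0},{"delta_rot":[0,0,0],"linear":[0,0,0],"gripper":0}]'
python3 -m jog '[{"delta_rot":[0,0,0],"linear":[0,0.2,0],"gripper":0},{"delta_rot":[0,0,0],"linear":[0,0,0],"gripper":0}]'
```

```text
time: 9.95
tool_pos: [0.5927, -0.2046, 0.2038]
tcp_rot: [-0.52, 0.52, -0.48, 0.478]
wrist_force: [-1.1, -0.5, -0.6]
finger_gap: 0.0076
time: 10.25
tool_pos: [0.5933, -0.2049, 0.2002]
tcp_rot: [-0.52, 0.52, -0.479, 0.479]
wrist_force: [-0.1, 0.4, -0.2]
finger_gap: 0.0073
time: 10.45
tool_pos: [0.5934, -0.2049, 0.1983]
tcp_rot: [0.52, -0.52, 0.479, -0.479]
wrist_force: [-0.5, -0.6, -1.0]
finger_gap: 0.0076
```

```bash
python3 -m jog '[{"delta_rot":[0,0,0],"linear":[0,0.15,0],"gripper":0},{"delta_rot":[0,0,0],"linear":[0,0,0],"gripper":0}]'
python3 -m jog '[{"delta_rot":[0,0,0],"linear":[0,0.15,0],"gripper":0},{"delta_rot":[0,0,0],"linear":[0,0,0],"gripper":0}]'
```

```text
time: 10.65
tool_pos: [0.5933, -0.2049, 0.1967]
tcp_rot: [-0.52, 0.52, -0.479, 0.479]
wrist_force: [0.6, 0.0, -1.9]
finger_gap: 0.0076
time: 10.85
tool_pos: [0.5935, -0.205, 0.1964]
tcp_rot: [0.52, -0.52, 0.479, -0.479]
wrist_force: [-3.2, 2.1, 8.9]
finger_gap: 0.0071
```

Floor contact (9 N) came at the expected height. Now I release, retreat straight up and check.

```bash
python3 -m jog '[{"delta_rot":[0,0,0],"linear":[0,0,0],"gripper":0.3},{"delta_rot":[0,0,0],"linear":[0,0,0],"gripper":0.3},{"delta_rot":[0,0,0],"linear":[0,0,0],"gripper":0.3},{"delta_rot":[0,0,0],"linear":[0,0,0],"gripper":0.3},{"delta_rot":[0,0,0],"linear":[0,0,0],"gripper":0.3},{"delta_rot":[0,0,0],"linear":[0,0,0],"gripper":0.3}]'
python3 -m jog '[{"delta_rot":[0,0,0],"linear":[0,-1,0],"gripper":0.3},{"delta_rot":[0,0,0],"linear":[0,-2,0],"gripper":0.3},{"delta_rot":[0,0,0],"linear":[0,-3,0],"gripper":0.3},{"delta_rot":[0,0,0],"linear":[0,-3,0],"gripper":0.3},{"delta_rot":[0,0,0],"linear":[0,-3,0],"gripper":0.3},{"delta_rot":[0,0,0],"linear":[0,-2,0],"gripper":0.3},{"delta_rot":[0,0,0],"linear":[0,0,-4],"gripper":0.3},{"delta_rot":[0,0,0],"linear":[0,0,-4],"gripper":0.3}]'
python3 - <<'E'
from h import *
q=grab_frame("side");v,u=np.mgrid[80:220,280:400]
P=np.array([world(q,(a,b)) for a,b in zip(u.ravel(),v.ravel())])
rect(P,.57,.62,-.27,-.14,.207,.23,"card above channels side"); 
rect(P,.49,.57,-.26,-.16,.1,.15,"grip side")
u,v=proj(q,np.array([.57,-.207,.15])).astype(int); save(q,"g.png",(u-50,v-50,u+50,v+50),5)
s=observe();p=grab_frame("wrist");W=fishcloud(p,s["tool_pos"],Rt())
rect(W,.57,.62,-.3,-.12,.207,.23,"card top wrist");rect(W,.49,.57,-.26,-.16,.135,.15,"grip wrist")
a=np.radians(94.7); plan([.530,-.2123,.25],[np.cos(a),np.sin(a),0])
E
```

```text
time: 11.45
tool_pos: [0.5934, -0.2049, 0.1952]
tcp_rot: [-0.52, 0.52, -0.479, 0.479]
wrist_force: [-0.1, -1.2, -0.5]
finger_gap: 0.0256
time: 12.25
tool_pos: [0.5133, -0.2116, 0.3362]
tcp_rot: [0.52, -0.52, 0.478, -0.479]
wrist_force: [0.2, -0.6, -0.1]
finger_gap: 0.0255
card above channels side 93 z [0.2106 0.2128 0.2146] mean [ 0.5941 -0.2015] rect [ 594.7 -206.9] [  8.1 106.7] 4.6
grip side 261 z [0.1051 0.1408 0.1446] mean [ 0.5365 -0.2037] rect [ 542.9 -206.8] [54.8 35.1] 4.9
card top wrist 1164 z [0.2086 0.2122 0.2133] mean [ 0.5946 -0.2032] rect [ 595.4 -205.8] [  9.2 105.2] 4.5
grip wrist 1227 z [0.1375 0.1426 0.144 ] mean [ 0.5402 -0.209 ] rect [ 543.6 -207.5] [53.9 34.7] 4.4
t 12.35 rot deg [4.000e-02 8.973e+01 4.000e-02] lin cm after rot [-2.13  8.68  0.07] gap 0.0256 F [0.6 0.3 0.9]
```

View pics/g.png

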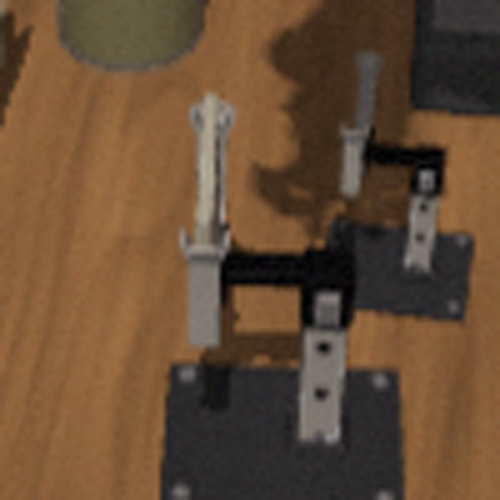

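The crop shows the card seated in the frame. Its top edge is at 213 mm, the expected 11 mm above the channel tops, level and centred. The button faces +y at (328,305). Next I turn the hand a quarter so that the wrist camera is on the -x side, away from the card.

```bash
python3 -m jog '[{"delta_rot":[0,-8.5,0],"linear":[0,0,0],"gripper":0.8},{"delta_rot":[0,-8.5,0],"linear":[0,0,0],"gripper":0.8},{"delta_rot":[0,-8.5,0],"linear":[0,0,0],"gripper":0.8},{"delta_rot":[0,-8.5,0],"linear":[0,0,0],"gripper":0.8},{"delta_rot":[0,-8.5,0],"linear":[0,0,0],"gripper":0.8},{"delta_rot":[0,-8.5,0],"linear":[0,0,0],"gripper":0.8},{"delta_rot":[0,-8.5,0],"linear":[0,0,0],"gripper":0.8},{"delta_rot":[0,-8.5,0],"linear":[0,0,0],"gripper":0.8}]'
python3 -m jog '[{"delta_rot":[0,-7.4,0],"linear":[0,0,0],"gripper":0.8},{"delta_rot":[0,-7.4,0],"linear":[0,0,0],"gripper":0.8},{"delta_rot":[0,-7.4,0],"linear":[0,0,0],"gripper":0.8},{"delta_rot":[0,0,0],"linear":[0,0,0],"gripper":0.8},{"delta_rot":[0,0,0],"linear":[0,0,0],"gripper":0.8}]'
python3 - <<'E'
from h import *
a=np.radians(94.6); z=[np.cos(a),np.sin(a),0]; plan([.5285,-.2095,.13],z)
s=observe();print(s["joint_pos"].round(2));p=grab_frame("wrist");W=fishcloud(p,s["tool_pos"],Rt())
rect(W,.49,.57,-.26,-.16,.135,.15,"grip wrist")
rect(W,.505,.545,-.26,-.16,.135,.15,"grip only")
rect(W,.57,.62,-.3,-.12,.207,.23,"card top wrist")
E
```

```text
time: 13.15
tool_pos: [0.5139, -0.2116, 0.336]
tcp_rot: [-0.699, 0.699, -0.104, 0.105]
wrist_force: [0.3, -1.0, 0.4]
finger_gap: 0.0686
time: 13.65
tool_pos: [0.5137, -0.2117, 0.3357]
tcp_rot: [-0.706, 0.707, 0.029, -0.029]
wrist_force: [-0.6, 0.5, -0.1]
finger_gap: 0.0679
t 13.65 rot deg [0.01 0.06 0.03] lin cm after rot [ 1.49 20.57  0.1 ] gap 0.0679 F [-0.6  0.5 -0.1]
[ 0.27  0.33  0.06  1.63 -0.02  1.18  1.98]
grip wrist 1195 z [0.1388 0.1424 0.144 ] mean [ 0.5388 -0.2106] rect [ 542.9 -209. ] [55.2 33.5] 3.8
grip only 786 z [0.138  0.1428 0.1441] mean [ 0.5291 -0.2111] rect [ 530.2 -209.8] [29.7 33.5] 3.8
card top wrist 1060 z [0.2081 0.2118 0.213 ] mean [ 0.5941 -0.206 ] rect [ 594.7 -206. ] [  9.5 104.5] 4.7
```

```bash
python3 -m jog '[{"delta_rot":[0,0,0],"linear":[1.5,0,0],"gripper":0.8},{"delta_rot":[0,0,0],"linear":[0,4,0],"gripper":0.8},{"delta_rot":[0,0,0],"linear":[0,4,0],"gripper":0.8},{"delta_rot":[0,0,0],"linear":[0,4,0],"gripper":0.8},{"delta_rot":[0,0,0],"linear":[0,2,0],"gripper":0.8},{"delta_rot":[0,0,0],"linear":[0,0,0],"gripper":0.8}]'
python3 -m jog '[{"delta_rot":[0,0,0],"linear":[0,2,0],"gripper":0.8},{"delta_rot":[0,0,0],"linear":[0,2,0],"gripper":0.8},{"delta_rot":[0,0,0],"linear":[0,2.5,0],"gripper":0.8},{"delta_rot":[0,0,0],"linear":[0,0,0],"gripper":0.8},{"delta_rot":[0,0,0],"linear":[0,0,0],"gripper":0.8}]'
python3 - <<'E'
from h import *
a=np.radians(94.6); z=[np.cos(a),np.sin(a),0]; plan([.5285,-.2095,.13],z)
E
```

```text
time: 14.3
tool_pos: [0.5271, -0.2095, 0.1926]
tcp_rot: [0.707, -0.706, -0.028, 0.031]
wrist_force: [-0.6, 0.1, 0.7]
finger_gap: 0.0684
time: 14.8
tool_pos: [0.5292, -0.2104, 0.1316]
tcp_rot: [-0.706, 0.707, 0.03, -0.03]
wrist_force: [0.4, 0.5, 0.6]
finger_gap: 0.0683
t 14.8 rot deg [0.03 0.24 0.04] lin cm after rot [-0.07  0.16  0.1 ] gap 0.0683 F [0.4 0.5 0.6]
```

```bash
python3 -m jog '[{"delta_rot":[0,0,0],"linear":[0,0.1,-0.1],"gripper":0},{"delta_rot":[0,0,0],"linear":[0,0,0],"gripper":0},{"delta_rot":[0,0,0],"linear":[0,0,0],"gripper":0},{"delta_rot":[0,0,0],"linear":[0,0,0],"gripper":0},{"delta_rot":[0,0,0],"linear":[0,0,0],"gripper":0},{"delta_rot":[0,0,0],"linear":[0,0,0],"gripper":0},{"delta_rot":[0,0,0],"linear":[0,0,0],"gripper":0}]' 50
python3 -m jog '[{"delta_rot":[0,0,0],"linear":[0,0,0],"gripper":0},{"delta_rot":[0,0,0],"linear":[0,0,0],"gripper":0},{"delta_rot":[0,0,0],"linear":[0,0,0],"gripper":0}]'
```

```text
time: 15.5
tool_pos: [0.5294, -0.2121, 0.1308]
tcp_rot: [-0.706, 0.707, 0.031, -0.029]
wrist_force: [-1.0, -1.0, 7.6]
finger_gap: 0.0293
time: 15.8
tool_pos: [0.5294, -0.2121, 0.1308]
tcp_rot: [-0.706, 0.707, 0.031, -0.029]
wrist_force: [-1.1, -2.1, 7.7]
finger_gap: 0.0293
```

The gap of 29 mm means the button is flush. I'll pull up a little first and watch the force.

```bash
python3 -m jog '[{"delta_rot":[0,0,0],"linear":[0,-0.4,0],"gripper":0},{"delta_rot":[0,0,0],"linear":[0,-0.6,0],"gripper":0},{"delta_rot":[0,0,0],"linear":[0,0,0],"gripper":0}]'
python3 -m jog '[{"delta_rot":[0,0,0],"linear":[0,-0.7,0],"gripper":0},{"delta_rot":[0,0,0],"linear":[0,-0.7,0],"gripper":0},{"delta_rot":[0,0,0],"linear":[0,0,0],"gripper":0}]'
python3 - <<'E'
from h import *
q=grab_frame("side");v,u=np.mgrid[60:220,270:400]
P=np.array([world(q,(a,b)) for a,b in zip(u.ravel(),v.ravel())])
for x in(0,.01,.02,.03): rect(P,.57,.62,-.27,-.14,.207+x,.217+x,"card %.2f"%x)
E
```

```text
time: 16.1
tool_pos: [0.5294, -0.2121, 0.1404]
tcp_rot: [-0.706, 0.707, 0.031, -0.029]
wrist_force: [2.5, -5.0, -1.9]
finger_gap: 0.0296
time: 16.4
tool_pos: [0.5294, -0.2121, 0.1542]
tcp_rot: [-0.706, 0.707, 0.031, -0.029]
wrist_force: [2.6, -5.3, -2.0]
finger_gap: 0.0293
card 0.00 27 z [0.2088 0.213  0.2167] mean [ 0.5913 -0.1881] rect [ 593.4 -205.7] [ 15.7 113.2] 5.6
card 0.01 73 z [0.2174 0.2221 0.2262] mean [ 0.5936 -0.1949] rect [ 594.8 -205.6] [ 22.2 121.7] 5.0
card 0.02 85 z [0.2289 0.2359 0.2369] mean [ 0.5936 -0.1954] rect [ 594.6 -206.1] [  8.2 107.9] 4.8
card 0.03 16 z [0.237  0.2374 0.2381] mean [ 0.5956 -0.2159] rect [ 594.7 -206. ] [ 7. 90.] 4.7
```

The sign and card rise with the hand, and I pass on through the first stop.

```bash
python3 -m jog '[{"delta_rot":[0,0,0],"linear":[0,-0.8,0],"gripper":0},{"delta_rot":[0,0,0],"linear":[0,-0.8,0],"gripper":0},{"delta_rot":[0,0,0],"linear":[0,-0.8,0],"gripper":0},{"delta_rot":[0,0,0],"linear":[0,-0.8,0],"gripper":0},{"delta_rot":[0,0,0],"linear":[0,-0.8,0],"gripper":0},{"delta_rot":[0,0,0],"linear":[0,-0.5,0],"gripper":0},{"delta_rot":[0,0,0],"linear":[0,0,0],"gripper":0}]'
python3 -m jog '[{"delta_rot":[0,0,0],"linear":[0,-0.2,0],"gripper":0},{"delta_rot":[0,0,0],"linear":[0,0,0],"gripper":0}]'
python3 -m jog '[{"delta_rot":[0,0,0],"linear":[0,-0.15,0],"gripper":0},{"delta_rot":[0,0,0],"linear":[0,0,0],"gripper":0}]'
```

```text
time: 17.15
tool_pos: [0.5293, -0.2121, 0.1989]
tcp_rot: [-0.706, 0.707, 0.031, -0.029]
wrist_force: [4.8, -5.5, -2.8]
finger_gap: 0.0296
time: 17.35
tool_pos: [0.5293, -0.2121, 0.2006]
tcp_rot: [-0.706, 0.707, 0.031, -0.029]
wrist_force: [3.1, -4.8, -2.3]
finger_gap: 0.0294
time: 17.55
tool_pos: [0.5293, -0.2121, 0.202]
tcp_rot: [-0.706, 0.707, 0.03, -0.029]
wrist_force: [4.6, -5.7, -2.2]
finger_gap: 0.0292
```

```bash
python3 -m jog '[{"delta_rot":[0,0,0],"linear":[0,-0.1,0],"gripper":0},{"delta_rot":[0,0,0],"linear":[0,0,0],"gripper":0}]'
python3 -m jog '[{"delta_rot":[0,0,0],"linear":[0,-0.1,0],"gripper":0},{"delta_rot":[0,0,0],"linear":[0,0,0],"gripper":0}]'
```

```text
time: 17.75
tool_pos: [0.5293, -0.2121, 0.2029]
tcp_rot: [-0.706, 0.707, 0.03, -0.029]
wrist_force: [4.8, -4.9, -3.0]
finger_gap: 0.029
time: 17.95
tool_pos: [0.5293, -0.2121, 0.2029]
tcp_rot: [-0.706, 0.707, 0.03, -0.03]
wrist_force: [7.3, -6.3, -13.1]
finger_gap: 0.0295
```

The hard end came at +72 mm, with the force rising to 13 N. I'll hold for a moment and check.

```bash
python3 -m jog '[{"delta_rot":[0,0,0],"linear":[0,0,0],"gripper":0},{"delta_rot":[0,0,0],"linear":[0,0,0],"gripper":0},{"delta_rot":[0,0,0],"linear":[0,0,0],"gripper":0},{"delta_rot":[0,0,0],"linear":[0,0,0],"gripper":0},{"delta_rot":[0,0,0],"linear":[0,0,0],"gripper":0}]'
python3 - <<'E'
from h import *
q=grab_frame("side");v,u=np.mgrid[40:220,270:400]
P=np.array([world(q,(a,b)) for a,b in zip(u.ravel(),v.ravel())])
rect(P,.575,.615,-.27,-.14,.279,.295,"card top"); rect(P,.575,.615,-.165,-.14,.25,.279,"channel top")
save(q,"z.png",(200,60,480,360),2)
E
```

```text
time: 18.45
tool_pos: [0.5293, -0.2121, 0.2029]
tcp_rot: [-0.706, 0.707, 0.03, -0.03]
wrist_force: [7.3, -5.7, -13.6]
finger_gap: 0.0294
card top 93 z [0.2808 0.2848 0.2862] mean [ 0.594  -0.1992] rect [ 594.4 -204.4] [  8.  104.1] 4.8
channel top 80 z [0.2518 0.2688 0.2758] mean [ 0.59   -0.1516] rect [ 590.4 -153.3] [21.2 18.5] 5.6
```

View pics/z.png

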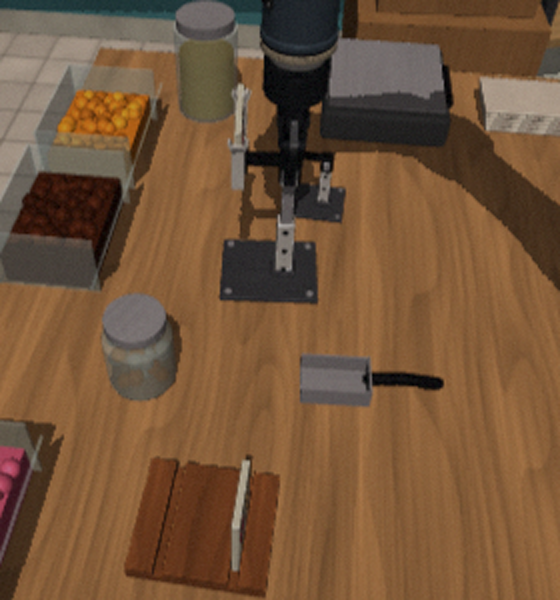

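The picture shows the sign up with the card in its frame at (240,130). The tall card is still in its groove at (242,515), and the jar (138,345) and scoop (370,380) look undisturbed. The card top is at 285 mm, 72 mm above where it started.

```bash
python3 -c "
from station import *; print(finish_job())"
```

```text
the job is handed in; nothing more can be done
None
```

The job is done and handed in at about 18.5 s. I fitted the wide card in the larger stand's frame, squeezed its grip and pulled the sign up to the second stop. The arm finished holding it there with the button in; `finish_job()` gave no verdict.

- **Card:** it met the frame floor at the expected height with about 9 N, and I let go. Afterwards its top edge was level, centred and 11 mm above the channel tops, which is fully home.
- **Button:** the finger gap stayed at 29–30 mm throughout the lift and the hold. The grip alone is 30 mm, so the button is flush. I inferred this from the gap and did not see it directly.
- **Height:** the hand rose 72 mm to the hard end, where the wrist pulled down with 13 N. The side camera also put the card top 72 mm higher, at 285 mm against 213 mm before.
- **Other things:** the last picture shows the tall card still in its groove and the jar and scoop undisturbed. This was by eye; I did not re-measure their positions.

No check failed. The only disagreement was 1.8 mm in x between the wrist camera's view of the card and of the frame before insertion; I shifted the card 1.5 mm and it slid in without resistance.

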